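Clamp a pair of square tubes in the stripping cradle

ROBOT

A 7-joint arm with a two-finger parallel gripper is mounted at the origin on the work surface. World frame = base frame: x ahead of the robot, y to its left, z up, the work surface at z = 0. Lengths are in m, angles in rad, forces in N, time in s.
With the tool pointing down it reaches from about 0.425 to 1.025 m from the base axis. Payload 3.6 kg.
Tool frame: the origin (TCP) lies at the very end of the fingers, on their centre line; the grasp point (between the pads) lies 19 mm behind it; z points along the fingers, y is the direction in which the jaws open and shut (so a half turn about z gives the same grasp; the last joint's range is limited). The gripper opens to 85 mm and grips with 20 to 120 N. Pads are 22 mm wide; open, the fingers measure 114 mm over their backs; the gripper's body (76 mm by 85 mm) begins 54 mm behind the grasp point. The pads swing forward as they close: fully open they stand 13 mm farther back than shut.
Start: joints at [1.073, 0.591, 0.048, 1.609, -0.033, 0.943, -0.034], TCP at [0.286, -0.666, 0.231] pointing down, gripper open.
Joint ranges: [-2.69, 2.69], [-0.47, 2.24], [-1.27, 1.36], [0.19, 2.51], [-1.53, 4.68], [0.08, 2.07], [-3.09, 3.09]. Speed limits (rad/s): [2.57, 2.57, 3.14, 3.14, 3.14, 3.14, 3.14].

INTERFACE

Orientations are given as a rotation vector (axis times angle).
In Python, from cell import readout, eyes, robot gives the robot as it stands. The module is installed in compiled form; this text tells all that it offers.
- The arm moves only by the tool jog_arm, never from a script. Its argument "series" is one flat list of numbers, 7 for each row, row after row: the turn, a rotation vector about the world's x, y, z scaled (see below), then the shift along the world's x, y, z scaled (see below), then the opening, from 0 (shut) to 1 (fully open). In form: [wx, wy, wz, x, y, z, gripper, wx, wy, wz, x, y, z, gripper, ...]. A call has 1 to 5 rows; each row shifts and turns the pose as measured when the row begins; what a row does not reach is not made up. The controller multiplies each number of a shift by 0.1 m and each number of a turn by 360 degrees. A row lasts 1/12 s, in which the tool goes at most 41.7 mm and 7.16 degrees, less where a joint would pass 70% of its speed; a pose out of reach is approached as far as the arm can. A call with a number of a shift or a turn outside -1 to 1 is refused whole. A call with a gripper value outside its range is refused whole. The fingers move at their own pace and stop on an object; "squeeze" is the grip in N (left out, the last holds). Time passes only in rows, so rows that do not move let the fingers close. It gives the time, the measured TCP pose, the force and the opening at its end, in the units of the state.
- readout.get_obs(): the state, without advancing time (a new reading comes with each control period).
- eyes.camera(name): name is "side" or "top"; returns the picture (480x640x3 uint8, red, green, blue); there is no depth.
- eyes.calibration(name): a dict with "K" (3x3 intrinsics, pixels), "rvec" (rotation vector, rad) and "tvec" (3), from world to camera coordinates, as OpenCV has them. Camera axes: x right, y down, z forward; pixel columns grow to the right and rows downward; lengths in m; the calibration is good to about 2 mm. A picture is of the moment at which its call begins. calibration takes no time and is no camera call.
- robot.job_done(): hands the job in, once; it reports no verdict.
The state is a dict: "time_s": time; "joint_pos": joint angles; "joint_velocities": joint speeds; "tau": joint torques, N m; "ee_pos": TCP position; "tool_rot": TCP orientation; "wrist_force": force on the tool from outside, world axes, zero at the start; "torque": the same for the moment, N m; "gripper_width": finger opening in m.
Only numpy, scipy, OpenCV 4.12 (cv2) and the standard library are available. Lean on these libraries where they do the work, as an engineer would, in place of code of your own. Each camera call takes 0.05 s, during which the arm holds its last target. There are 200 camera calls.

TASK

Squeeze the orange lock tab of the cradle's yellow jaw and, keeping it squeezed, slide the jaw right back until it is fully open, then let go. Pick up the two square steel tubes from the battens together in one grasp, lower them side by side and centred onto the cradle's two ribs, between the green and the yellow jaw, and let go only when they are down. Then squeeze the tab again, slide the jaw up until the tubes are held snugly between the jaws, and let go, leaving everything else on the bench where it is.

Things in the scene. Friction and masses are not known exactly. Their poses are not given: they have to be found in the camera images.
- cradle: Clamping cradle fixed to the bench: dark steel plate 310 x 170 mm, 15 mm thick; origin on the bench surface, z up. Its +x is the way the jaw opens; clamped tubes lie along its y. Green fixed jaw: two blocks 30 mm wide at y = +-65 mm, up to z = 60 mm, clamping faces at x = -105 mm. A guide rail (y = 46 mm) and a rack of pins (y = -46 mm) run from x = -40 to 150 mm, tops below z = 31 mm.
- bed (a point): A point of the cradle (cradle x = -40, y = 0, z = 27 mm) midway between its two aluminium ribs, level with their tops, clear of both jaws when the jaw is fully open. The tubes rest across the ribs, which run along cradle x from -105 to +45 mm, each 20 mm wide, centred at y = +65 and -65 mm. Between the ribs the plate's top is 12 mm lower.
- jaw (a joint): Travel of the yellow jaw (m) along cradle +x: 0 = hard shut, 0.0985 = fully open; starts part-way. Clamping face, a plate 150 mm along y, z 31 to 60 mm, at cradle x = -0.061 + jaw. Tubes clamped: about 0.006. The lock drops into notches 13 mm apart (0.007, 0.020 .. 0.098; first = tubes snug, last = open), 0.7 mm play, and holds over 25 N; tab pressed, it slides with about 3 N.
- tab (a joint): The orange spring lock tab on the jaw, travel in m towards cradle +y: about 0 = out (jaw locked in a notch), 0.010 = fully pressed. 8 N starts it, 12 N presses it fully; the jaw is free once it is pressed past 0.007. Let go, it springs out into the nearest notch, shifting the jaw a little.
- grip (a point): Grip point of the jaw's handle, moves with the jaw: cradle x = 0.010 + jaw, y = 4.5 mm, z = 75 mm. Handle: two upright plates, 34 mm along x, tops at z = 95 mm, pinched together along cradle y: black fixed one, outer face y = 19 mm; orange tab, outer face y = -20 mm out, -10 mm fully pressed (the point is midway between outer faces then). Solid jaw below z = 53 mm.
- battens: Two light wooden battens fixed to the bench, each 120 mm (along x) x 30 mm (y) x 30 mm high, centred at y = +65 and -65 mm from the origin, which lies midway between them on the bench surface. The two tubes start lying across them, along this y axis; between the battens there is only the bench beneath the tubes.
- bar_a: Square steel tube 25 x 25 x 180 mm, 0.15 to 0.31 kg, bare steel with a red painted band towards one end. Origin at the centre of its underside, long axis = its y, z up. Starts on the battens (underside at z = 30 mm) beside bar_b, nearly parallel, with a gap of about 4 to 9 mm between them.
- bar_b: The second square tube, the same as bar_a.
- tin: Bystander: paint tin with yellow label, upright, 84 mm across, 100 mm high; origin at the centre of its underside.
- scraper: Bystander: flat spatula-shaped paint scraper, 190 mm long, lying; origin near the middle of its length (its x), underneath.
- wirebrush: Bystander: brush, 170 mm long, lying along its x; origin near its middle, underneath.
- jar: Bystander: amber glass jar with black lid, 68 mm across, 85 mm high, upright; origin at the centre of its underside.
- spray: Bystander: green bottle with red cap, 62 mm across, 170 mm high, upright; origin at the centre of its underside.
- mug: Bystander: white mug, 80 mm across, 95 mm high, with a handle, upright; origin at the centre of its underside.
- hammer: Bystander: hammer, 260 mm long, lying along its x; origin underneath, near its middle.
- torch: Bystander: red and brass gas torch head, 230 mm long, about 40 mm high, lying along its x; origin underneath, near its middle.
There are look-alikes about, which are no part of the job. Leave any pink or turquoise look-alike of the bar_a alone.

How it is judged:
By the outcome, as a careful person would: the job done as asked, in the order asked, and still so for the second after the job is handed in, with the robot touching nothing.
It also fails if it takes over 67 s, if anything falls off the work surface, if the arm or the gripper's body presses on something with over 40 N, if the wrist force passes 120 N, or if a joint passes its speed limit or range.

## Working session

There is one attempt and no reset: what is moved stays moved. The work goes in short steps, Python scripts to look and compute and a tool call to move; the robot and the scene stay as the last step left them, time stands still between calls to the robot, and variables do not carry over. Pictures are saved under pics/ and viewed, about 8 in all and at most 12, crops included, and the job is handed in when it is done.

Besides the shell and the picture viewer there is one more tool, called by a JSON object that holds its "method" and its "body", one argument or row to a line. jog_arm: Moves the arm, as the interface text tells. Its arguments: {"type":"object","properties":{"series":{"type":"array"},"squeeze":{"type":"number"}},"required":["series"]}

```bash
mkdir -p pics; cat > h.py <<'E'
import numpy as np, cv2
from cell import readout, eyes, robot
def cal(n):
    c=eyes.calibration(n); return np.array(c["K"],float),np.array(c["rvec"],float),np.array(c["tvec"],float)
def ray(n,uv):
    K,r,t=cal(n); R=cv2.Rodrigues(r)[0]; d=R.T@np.linalg.inv(K)@np.array([uv[0],uv[1],1.]); return -R.T@t,d
def onz(n,uv,z):
    o,d=ray(n,uv); return o+d*(z-o[2])/d[2]
def proj(n,P):
    K,r,t=cal(n); return cv2.projectPoints(np.array(P,float).reshape(-1,1,3),r,t,K,None)[0][:,0]
def snap(n,f):
    im=cv2.cvtColor(eyes.camera(n),cv2.COLOR_RGB2BGR); cv2.imwrite('pics/'+f,im); return im
def st():
    s=readout.get_obs(); print({k:np.round(s[k],4).tolist() for k in("time_s","ee_pos","tool_rot","wrist_force","gripper_width","joint_pos")})
E
python3 - <<'E'
from h import *
snap('top','t0.png');snap('side','s0.png');st()
for n in('top','side'):
    print(ray(n,(320,240)),cal(n)[0])
E
```

```text
{'time_s': 0.1, 'ee_pos': [0.2852, -0.6657, 0.2302], 'tool_rot': [-3.0755, -0.6313, 0.0009], 'wrist_force': [0.3541, 1.0307, -0.3958], 'gripper_width': 0.0854, 'joint_pos': [1.0725, 0.592, 0.0483, 1.6097, -0.0333, 0.9427, -0.0337]}
(array([0.26238966, 0.00896851, 1.42674076]), array([ 0.17795987, -0.01177174, -0.98400137])) [[570.00239398   0.         320.02874271]
 [  0.         570.00239398 235.33462251]
 [  0.           0.           1.        ]]
(array([0.12149898, 1.06660973, 1.0580975 ]), array([ 0.2759817 , -0.72123092, -0.63582554])) [[538.58177077   0.         319.65801145]
 [  0.         538.58177077 253.34173081]
 [  0.           0.           1.        ]]
```

View pics/t0.png

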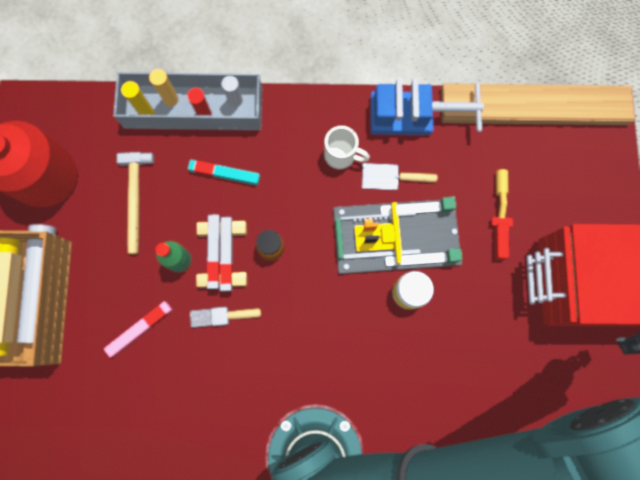

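View pics/s0.png

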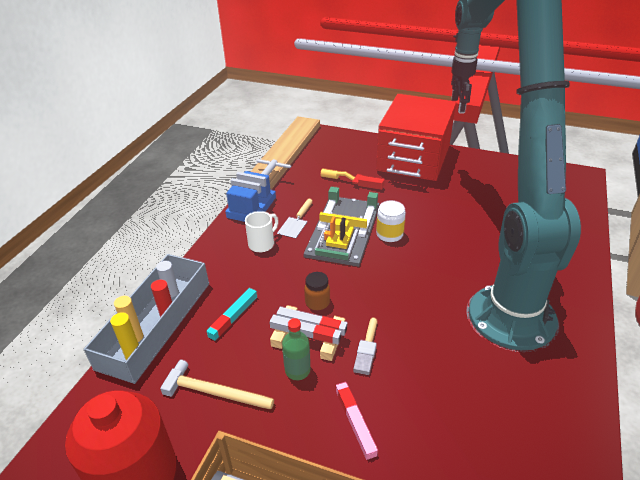

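The top view (image up = +x, image left = +y) shows the two steel tubes with red bands at (213,250) and (225,252) on the battens. The look-alikes are turquoise (223,172) and pink (138,329). The cradle is at (398,236): green blocks on the right, yellow jaw with its handle at (377,235), so cradle +x is roughly world +y. I'll enlarge both areas to confirm.

```bash
python3 - <<'E'
from h import *
im=cv2.imread('pics/t0.png')
a=cv2.resize(im[190:285,325:470],None,fx=5,fy=5,interpolation=cv2.INTER_CUBIC)
b=cv2.resize(im[205:300,185:255],None,fx=5,fy=5,interpolation=cv2.INTER_CUBIC)
cv2.imwrite('pics/c0.png',a);cv2.imwrite('pics/c1.png',b)
hsv=cv2.cvtColor(im,cv2.COLOR_BGR2HSV)
m=cv2.inRange(hsv,(55,70,30),(85,255,200)); m[:,:325]=0
n,l,s,c=cv2.connectedComponentsWithStats(m)
for i in range(1,n):
    if s[i,4]>20: print(s[i],c[i])
E
```

```text
[442 198  13  14 162] [447.70987654 204.30864198]
[336 219   7  40 201] [339.00995025 238.39800995]
[447 249  14  14 168] [453.66071429 255.31547619]
```

View pics/c0.png

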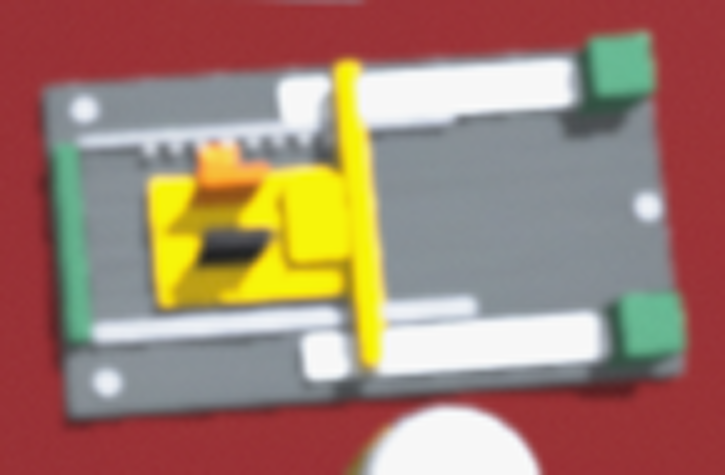

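View pics/c1.png

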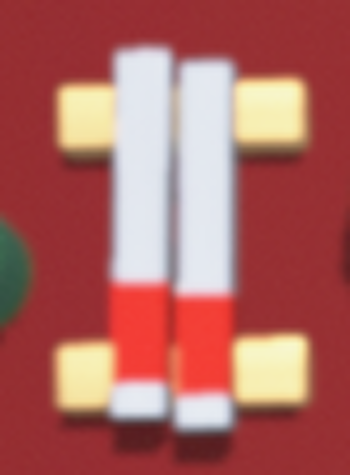

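The crops show the cradle plate corners at (43,87), (70,418) and (685,375), and two bare steel tubes with red bands lying on the battens. These two fit bar_a/bar_b; turquoise (223,172) and pink (138,329) are the look-alikes to leave. Next I'll measure poses.

```bash
cat >> h.py <<'E'
def crop2w(n,pts,off,z,f=5): return np.array([onz(n,((u+.5)/f-.5+off[0],(v+.5)/f-.5+off[1]),z) for u,v in pts])
E
python3 - <<'E'
from h import *
im=cv2.imread('pics/t0.png')
hsv=cv2.cvtColor(im,cv2.COLOR_BGR2HSV)
red=((hsv[...,0]<6)|(hsv[...,0]>172))&(hsv[...,1]>130)
m=(~red).astype(np.uint8)
f=5; big=cv2.resize(im[190:285,325:470],None,fx=5,fy=5,interpolation=cv2.INTER_CUBIC).astype(int)
sat=(big[...,2]-big[...,1])<50   # not bench red
def edge(xs,it,ax):
    P=[]
    for a in xs:
        line=sat[:,a] if ax else sat[a,:]
        idx=np.where(line)[0]; b=idx[0] if it=='lo' else idx[-1]
        P.append((a,b) if ax else (b,a))
    return np.array(P,float)
E={'top':edge(range(80,560,10),'lo',1),'left':edge(range(110,390,10),'lo',0),'right':edge(range(120,280,10),'hi',0),'bot':edge(list(range(90,320,10))+list(range(570,610,10)),'hi',1)}
L={}
for k,P in E.items():
    w=crop2w('top',P,(325,190),0.015)[:,:2].astype(np.float32)
    vx,vy,x,y=cv2.fitLine(w,cv2.DIST_HUBER,0,.01,.01).ravel()
    L[k]=(vx,vy,x,y); r=(w-[x,y])@[-vy,vx]; print(k,np.round([vx,vy,x,y],4),'resid mm',np.abs(r).mean()*1e3, np.degrees(np.arctan2(vy,vx)))
def X(a,b):
    a,b=L[a],L[b]; s=np.linalg.solve(np.array([[a[0],-b[0]],[a[1],-b[1]]]),np.array([b[2]-a[2],b[3]-a[3]])); return np.array([a[2]+s[0]*a[0],a[3]+s[0]*a[1]])
C=np.array([X('top','left'),X('bot','left'),X('bot','right'),X('top','right')])
print(C, [np.linalg.norm(C[i]-C[(i+1)%4]) for i in range(4)])
ref=np.array([[.155,-.085],[.155,.085],[-.155,.085],[-.155,-.085]])
A=C-C.mean(0);U,S,Vt=np.linalg.svd(ref.T@A);R=(U@Vt).T
c=C.mean(0);yaw=np.arctan2(R[1,0],R[0,0]);print('cradle',c,np.degrees(yaw),np.linalg.det(R))
print('resid',C-(ref@R.T+c))
def inc(w): return (w[:,:2]-c)@R
np.savez('cradle.npz',c=c,R=R,yaw=yaw)
print('green tops',inc(np.array([onz('top',p,.058) for p in [(447.7,204.3),(453.7,255.3)]])))
print('face z60',inc(crop2w('top',[(361,64),(372,215),(382,362)],(325,190),.060)))
T=[(113,48),(172,48),(165,418),(108,418),(179,60),(236,62),(235,430),(174,430)]
w=crop2w('top',T,(185,205),.055)[:,:2];print(w)
for q in(w[:4],w[4:]):
    ax=(q[0]+q[1]-q[2]-q[3])/2; print('tube c',q.mean(0),'len',np.linalg.norm(ax),'wid',np.linalg.norm(q[0]-q[1]),np.linalg.norm(q[2]-q[3]),'ang',np.degrees(np.arctan2(ax[1],ax[0])))
B=crop2w('top',[(57,84),(306,80),(306,336),(57,345)],(185,205),.03)
print('battens',B)
for j in (0.0,): print()
E
```

```text
top [ 0.0813 -0.9967  0.6149 -0.1712] resid mm 0.23546833 -85.3387
left [ 0.9975  0.0711  0.5229 -0.0448] resid mm 0.30535606 4.078467
right [ 0.9967  0.0816  0.5433 -0.3562] resid mm 0.22194292 4.6789827
bot [ 0.0744 -0.9972  0.4392 -0.1438] resid mm 0.32542416 -85.73603
[[ 0.6040952  -0.03896657]
 [ 0.43227604 -0.05121782]
 [ 0.45554933 -0.3633682 ]
 [ 0.62938523 -0.3491405 ]] [np.float32(0.1722554), np.float32(0.31301677), np.float32(0.17441717), np.float32(0.31120324)]
cradle [ 0.5303265  -0.20067328] 94.44303800335085 1.0000000000000004
resid [[ 0.00103171  0.00058774]
 [-0.00129835  0.00150604]
 [-0.00204013 -0.00157595]
 [ 0.00230665 -0.00051779]]
green tops [[-0.1276807  -0.06279899]
 [-0.12800395  0.06525121]]
face z60 [[-0.00175541 -0.07560624]
 [ 0.00011233  0.00049218]
 [ 0.00223844  0.07310321]]
[[0.57230684 0.27053751]
 [0.57260288 0.24157683]
 [0.39049409 0.23763413]
 [0.39026336 0.26493985]
 [0.56659158 0.23790017]
 [0.56586877 0.20988999]
 [0.38501714 0.20387366]
 [0.38477189 0.23309134]]
tube c [0.48141679 0.25367208] len 0.1821386066854617 wid 0.02896219243134461 0.027306695280131594 ang 1.5007373263013588
tube c [0.47556234 0.22118879] len 0.1814164189475876 wid 0.02801950576992004 0.029218708928394555 ang 1.709678099848397
battens [[0.55924094 0.30240217 0.03      ]
 [0.56253462 0.17826588 0.03      ]
 [0.43375282 0.17422663 0.03      ]
 [0.42823035 0.29617341 0.03      ]]
```

Fits check out: the plate edges come to about 312 x 173 mm against 310 x 170, the green blocks sit at y ±64, and the tubes measure about 181 mm long with a gap of about 4 mm. The jaw face is at about 0.000, so jaw ≈ 0.059, which is a notch. I'll check tin, jar and spray clearances by ellipse fit and make the first move (along +y and up, away from the toolbox).

```bash
python3 - <<'E'
from h import *
z=np.load('cradle.npz');c,R=z['c'],z['R']
for nm,uv,h in(('tin',(413.5,290),.1),('jar',(269,244),.085),('spray cap',(163,250),.17),('mug',(341,146),.095)):
    w=onz('top',uv,h);print(nm,w,'cradle',(w[:2]-c)@R)
for nm,p in(('grip',(.069,.0045)),('gripopen',(.1085,.0045)),('bed',(-.04,0))): print(nm,R@np.array(p)+c)
E
```

```text
tin [ 0.38594588 -0.22580611  0.1       ] cradle [-0.01387243  0.14589371]
jar [0.49418159 0.11454594 0.085     ] cradle [0.31707201 0.01161689]
spray cap [0.46371465 0.34310884 0.17      ] cradle [0.54730826 0.02428597]
mug [ 0.73794    -0.05677143  0.095     ] cradle [ 0.12738601 -0.21813738]
grip [ 0.52049472 -0.13222924]
gripopen [ 0.51743474 -0.09284795]
bed [ 0.5334252  -0.24055308]
```

{"method": "jog_arm", "body": {
  "series": [0,0,0.019,0,0.38,0.1,1,0,0,0.019,0,0.38,0.1,1,0,0,0.019,0,0.38,0.1,1,0,0,0.019,0,0.38,0,1,0,0,0.019,0,0.38,0,1],
  "squeeze": 30
}}

```text
time_s: 0.52
ee_pos: [0.2812, -0.477, 0.2558]
tool_rot: [2.743, 1.53, -0.01]
wrist_force: [1.2, -0.7, -0.5]
gripper_width: 0.0854
```

{"method": "jog_arm", "body": {
  "series": [0,0,0.01,0.23,0.33,0,1,0,0,0.01,0.23,0.33,0,1,0,0,0.01,0.23,0.33,0,1,0,0,0.01,0.23,0.33,0,1,0,0,0.01,0.23,0.33,0,1]
}}

```text
time_s: 0.93
ee_pos: [0.3888, -0.3029, 0.255]
tool_rot: [-2.462, -1.946, 0.019]
wrist_force: [1.2, 0.2, -0.2]
gripper_width: 0.0854
```

{"method": "jog_arm", "body": {
  "series": [0,0,0.01,0.25,0.33,-0.1,1,0,0,0.01,0.25,0.33,-0.1,1,0,0,0.01,0.25,0.33,-0.1,1,0,0,0.01,0.25,0.33,-0.1,1,0,0,0.01,0.25,0.33,-0.1,1]
}}

```text
time_s: 1.35
ee_pos: [0.5102, -0.1397, 0.2082]
tool_rot: [2.11, 2.323, -0.018]
wrist_force: [0.4, 0.1, 0.3]
gripper_width: 0.0855
```

```bash
cat >> h.py <<'E'
from scipy.spatial.transform import Rotation as Ro
def goto(p,deg):
    """print total shift (units of 0.1 m) and turn (units of 360 deg) to reach TCP p, jaws along world angle deg"""
    s=readout.get_obs(); t=np.radians(deg+90); ph=t/2
    Rt=Ro.from_matrix(np.array([[np.cos(t),np.sin(t),0],[np.sin(t),-np.cos(t),0],[0,0,-1]]))
    a=Ro.from_rotvec(s["tool_rot"]); y=a.as_matrix()[:,1]
    alts=[(Rt*r*a.inv()).as_rotvec() for r in(Ro.identity(),Ro.from_euler('z',180,degrees=True))]
    w=min(alts,key=np.linalg.norm)
    print('t',s["time_s"],'turn',np.round(w/(2*np.pi),4),'shift',np.round((np.array(p)-s["ee_pos"])/.1,3),'yang',np.degrees(np.arctan2(y[1],y[0])).round(2),'F',np.round(s["wrist_force"],1),'w',s["gripper_width"],'j',np.round(s["joint_pos"],2)[[0,6]])
E
python3 -c "
from h import *
goto((.5205,-.1322,.12),4.4)"
```

```text
t 1.35 turn [ 0.0017 -0.0009 -0.0031] shift [ 0.103  0.075 -0.882] yang 5.5 F [0.4 0.1 0.3] w 0.08548446740164788 j [0.46 0.03]
```

{"method": "jog_arm", "body": {
  "series": [0.0017,-0.0009,-0.0031,0.1,0.07,-0.3,1,0,0,0,0,0,-0.3,1,0,0,0,0,0,-0.25,1,0,0,0,0,0,0,1]
}}

```text
time_s: 1.68
ee_pos: [0.5292, -0.1185, 0.1205]
tool_rot: [2.109, 2.325, 0.02]
wrist_force: [-0.5, -0.8, -0.1]
gripper_width: 0.0851
```

```bash
python3 - <<'E'
from h import *
goto((.5205,-.1322,.12),4.4)
a=snap('top','t1.png');b=snap('side','s1.png')
A=cv2.resize(a[170:290,320:470],None,fx=2.6,fy=2.6*1.0,interpolation=cv2.INTER_CUBIC)
B=cv2.resize(b[160:280,280:430],None,fx=2.6,fy=2.6,interpolation=cv2.INTER_CUBIC)
cv2.imwrite('pics/c2.png',np.hstack([A,B]))
print(proj('side',[(.52,-.1322,.12),(.52,-.1322,.075)]))
E
```

```text
t 1.6833 turn [-0.0012  0.0017 -0.0033] shift [-0.087 -0.137 -0.005] yang 5.59 F [-0.5 -0.8 -0.1] w 0.08514456412874649 j [ 0.38 -0.07]
[[338.71259048 212.7753003 ]
 [338.63092714 224.98960934]]
```

View pics/c2.png

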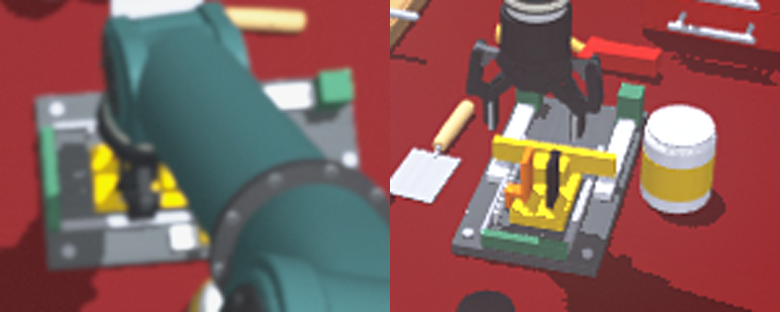

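The gripper hangs above the handle, with its fingers straddling the orange and black plates in the side view. The move overshot by about 10 mm, so I'll correct it.

{"method": "jog_arm", "body": {
  "series": [-0.0012,0.0017,-0.0033,-0.08,-0.13,0,1,0,0,0,0,0,0,1,0,0,0,0,0,0,1]
}}

```text
time_s: 2.03
ee_pos: [0.5242, -0.1357, 0.1278]
tool_rot: [2.134, 2.291, 0.005]
wrist_force: [0.1, 0.8, 0.2]
gripper_width: 0.0856
```

```bash
python3 -c "
from h import *
goto((.5205,-.1322,.12),4.4)"
```

```text
t 2.0333 turn [0.0007 0.0015 0.0009] shift [-0.037  0.035 -0.078] yang 4.07 F [0.1 0.8 0.2] w 0.0856107450985943 j [ 0.4  -0.07]
```

{"method": "jog_arm", "body": {
  "series": [0,0,0,-0.03,0.03,-0.07,1]
}}

```text
time_s: 2.12
ee_pos: [0.5229, -0.1348, 0.1229]
tool_rot: [2.135, 2.284, 0.008]
wrist_force: [0.4, -0.2, 0.3]
gripper_width: 0.0857
```

{"method": "jog_arm", "body": {
  "series": [0,0,0,0,0,0,1]
}}

```text
time_s: 2.2
ee_pos: [0.5217, -0.1348, 0.1229]
tool_rot: [2.136, 2.284, 0.007]
wrist_force: [0.1, 0.9, 0.3]
gripper_width: 0.0852
```

{"method": "jog_arm", "body": {
  "series": [0,0,0,0,0,0,1]
}}

```text
time_s: 2.28
ee_pos: [0.5219, -0.1352, 0.1234]
tool_rot: [2.136, 2.282, 0.008]
wrist_force: [0.9, -0.4, -0.1]
gripper_width: 0.0854
```

{"method": "jog_arm", "body": {
  "series": [0,0,0,0,0,0,1]
}}

```text
time_s: 2.37
ee_pos: [0.5217, -0.1352, 0.1237]
tool_rot: [2.136, 2.282, 0.008]
wrist_force: [0.1, 0.4, -0.1]
gripper_width: 0.0858
```

{"method": "jog_arm", "body": {
  "series": [0.0005,0.001,0.001,-0.012,0.03,-0.15,1,0,0,0,0,0,-0.15,1,0,0,0,0,0,-0.15,1,0,0,0,0,0,-0.1,1,0,0,0,0,0,0,1]
}}

```text
time_s: 2.78
ee_pos: [0.5217, -0.1309, 0.0654]
tool_rot: [2.13, 2.295, 0.009]
wrist_force: [-0.7, 0.5, -0.2]
gripper_width: 0.0856
```

```bash
python3 -c "
from h import *
goto((.5205,-.1322,.058),4.4)"
```

```text
t 2.7833 turn [0.0005 0.0019 0.0003] shift [-0.012 -0.013 -0.074] yang 4.28 F [-0.7  0.5 -0.2] w 0.0855608443190228 j [ 0.34 -0.13]
```

{"method": "jog_arm", "body": {
  "series": [0.0005,0.0015,0,-0.012,-0.013,-0.06,1,0,0,0,0,0,0,0.6,0,0,0,0,0,0,0.5],
  "squeeze": 30
}}

```text
time_s: 3.03
ee_pos: [0.52, -0.1315, 0.0578]
tool_rot: [-2.135, -2.303, -0.0]
wrist_force: [1.1, -0.4, -0.8]
gripper_width: 0.0637
```

{"method": "jog_arm", "body": {
  "series": [0,0,0,0,0,0,0,0,0,0,0,0,0,0,0,0,0,0,0,0,0]
}}

```text
time_s: 3.28
ee_pos: [0.5213, -0.1316, 0.0604]
tool_rot: [2.134, 2.304, 0.001]
wrist_force: [-11.0, -0.1, 3.1]
gripper_width: 0.0278
```

{"method": "jog_arm", "body": {
  "series": [0,0,0,0,0,0,0,0,0,0,0,0,0,0,0,0,0,0,0,0,0]
}}

```text
time_s: 3.53
ee_pos: [0.5211, -0.1317, 0.0607]
tool_rot: [2.131, 2.305, 0.004]
wrist_force: [0.2, -0.6, -3.4]
gripper_width: 0.0272
```

{"method": "jog_arm", "body": {
  "series": [0,0,0,-0.005,0.06,0,0,0,0,0,-0.006,0.08,0,0,0,0,0,-0.006,0.08,0,0]
}}

```text
time_s: 3.78
ee_pos: [0.5196, -0.1137, 0.0607]
tool_rot: [2.133, 2.298, -0.001]
wrist_force: [0.0, -3.4, -4.4]
gripper_width: 0.027
```

```bash
python3 -c "
from h import *
goto((.5180,-.0922,.0595),4.4)"
```

```text
t 3.7833 turn [0.0007 0.0007 0.0003] shift [-0.016  0.215 -0.012] yang 4.29 F [ 0.  -3.4 -4.4] w 0.026958125789755295 j [ 0.3  -0.16]
```

Sliding freely at about 3.4 N; I'll continue to the stop.

{"method": "jog_arm", "body": {
  "series": [0,0,0,-0.006,0.08,0,0,0,0,0,-0.006,0.08,0,0,0,0,0,-0.004,0.06,0,0]
}}

```text
time_s: 4.03
ee_pos: [0.5187, -0.1038, 0.0608]
tool_rot: [2.131, 2.284, -0.021]
wrist_force: [1.0, -14.7, -7.3]
gripper_width: 0.0271
```

{"method": "jog_arm", "body": {
  "series": [0,0,0,-0.002,0.03,0,0,0,0,0,0,0.03,0,0]
}}

```text
time_s: 4.2
ee_pos: [0.5188, -0.104, 0.0609]
tool_rot: [2.13, 2.277, -0.031]
wrist_force: [0.7, -10.5, -6.2]
gripper_width: 0.0273
```

{"method": "jog_arm", "body": {
  "series": [0,0,0,0,0.03,0,0,0,0,0,0,0.03,0,0]
}}

```text
time_s: 4.37
ee_pos: [0.5187, -0.1041, 0.0609]
tool_rot: [2.128, 2.271, -0.042]
wrist_force: [1.1, -10.2, -6.6]
gripper_width: 0.0274
```

It stopped after about 27 mm with 10–15 N. I need to see whether that is the end stop or a block.

```bash
python3 - <<'E'
from h import *
a=snap('top','t2.png');b=snap('side','s2.png')
A=cv2.resize(a[180:290,320:470],None,fx=2.6,fy=2.6,interpolation=cv2.INTER_CUBIC)
B=cv2.resize(b[175:285,290:390],None,fx=4,fy=4,interpolation=cv2.INTER_CUBIC)
A=cv2.copyMakeBorder(A,0,B.shape[0]-A.shape[0],0,0,cv2.BORDER_CONSTANT)
cv2.imwrite('pics/c3.png',np.hstack([A,B]))
z=np.load('cradle.npz');c,R=z['c'],z['R']
for j in(.085,.098):
  P=[list(R@np.array([-.061+j,y])+c)+[.06] for y in(-.075,0,.075)]
  print(j,[np.round((q-[290,175])*4+[390,0]) for q in proj('side',P)])
st()
E
```

```text
0.085 [array([498., 165.]), array([593., 179.]), array([689., 194.])]
0.098 [array([493., 174.]), array([588., 189.]), array([685., 205.])]
{'time_s': 4.4667, 'ee_pos': [0.5187, -0.1041, 0.0609], 'tool_rot': [2.1274, 2.2712, -0.0425], 'wrist_force': [0.9478, -10.8596, -5.722], 'gripper_width': 0.0271, 'joint_pos': [0.225, 0.6193, -0.1846, 2.1596, 0.3917, 0.3922, -0.2244]}
```

View pics/c3.png

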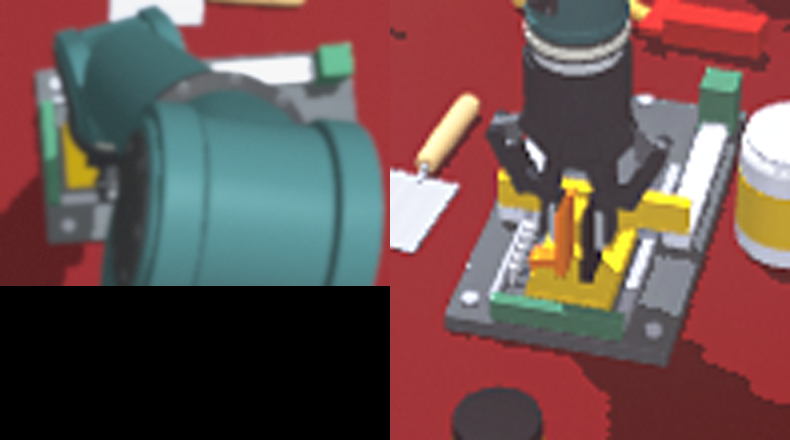

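The side view is ambiguous: the tab looks pressed and the jaw's plate edge fits jaw ≈ 0.085. Test: back off a few mm. If the jaw is free it will move at about 3 N; if it is locked it will not.

```bash
python3 -c "
from h import *
goto((.5187,-.104,.0609),4.4)"
```

```text
t 4.4667 turn [0.0064 0.0005 0.0018] shift [-0.     0.001 -0.   ] yang 3.75 F [  0.9 -10.9  -5.7] w 0.027145984198811857 j [ 0.22 -0.22]
```

{"method": "jog_arm", "body": {
  "series": [0,0,0,0.004,-0.04,0,0,0,0,0,0.004,-0.04,0,0]
}}

```text
time_s: 4.63
ee_pos: [0.519, -0.1079, 0.0609]
tool_rot: [2.125, 2.277, -0.04]
wrist_force: [-2.2, 2.9, -2.0]
gripper_width: 0.0274
```

{"method": "jog_arm", "body": {
  "series": [0,0,0,0.003,-0.04,0,0,0,0,0,0,-0.02,0,0]
}}

```text
time_s: 4.8
ee_pos: [0.5192, -0.1094, 0.0609]
tool_rot: [2.123, 2.283, -0.034]
wrist_force: [-1.2, 0.9, -3.7]
gripper_width: 0.0273
```

```bash
python3 -c "
from h import *
goto((.5187,-.104,.0609),4.4)"
```

```text
t 4.8 turn [0.0052 0.0004 0.0006] shift [-0.005  0.054  0.   ] yang 4.17 F [-1.2  0.9 -3.7] w 0.027345843058750856 j [ 0.25 -0.2 ]
```

It moves back freely at about 3 N, so the tab is pressed and the jaw is unlocked; the stop is one-sided. I'll cross-check the start position from the handle in the first top picture, then push again upright.

```bash
python3 - <<'E'
from h import *
z=np.load('cradle.npz');c,R=z['c'],z['R']
def P(n,f,pts,off,zz): print(f,np.round((crop2w(n,pts,off,zz)[:,:2]-c)@R,4).tolist())
P('top','orange top z95',[(197,150),(240,150)],(325,190),.095)
P('top','green stop z.03',[(52,145),(78,145),(66,340),(90,340)],(325,190),.03)
P('top','yellow body back z.05',[(150,180),(160,305)],(325,190),.05)
P('side','face c3 z60',[(503,168),(690,194)],(0,0),.06) if 0 else None
w=np.array([onz('side',((u-390+.5)/4-.5+290,(v+.5)/4-.5+175),.06) for u,v in[(502,168),(690,194)]]); print('face now s2',(w[:,:2]-c)@R)
# same from s0, find yellow plate top via view later
a=cv2.imread('pics/s0.png');cv2.imwrite('pics/c4.png',np.hstack([cv2.resize(a[175:285,290:390],None,fx=4,fy=4,interpolation=cv2.INTER_CUBIC),cv2.resize(cv2.imread('pics/s2.png')[175:285,290:390],None,fx=4,fy=4,interpolation=cv2.INTER_CUBIC)]))
E
```

```text
orange top z95 [[0.0867, -0.0303], [0.0661, -0.0289]]
green stop z.03 [[0.1522, -0.0515], [0.1391, -0.0506], [0.1527, 0.0475], [0.1408, 0.0483]]
yellow body back z.05 [[0.1063, -0.0263], [0.1065, 0.0363]]
face now s2 [[ 0.02587258 -0.07239326]
 [ 0.02197597  0.07409751]]
```

View pics/c4.png

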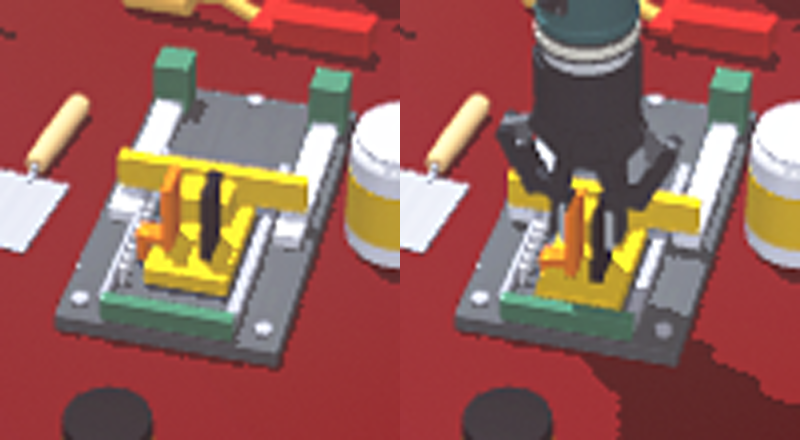

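```bash
python3 - <<'E'
from h import *
z=np.load('cradle.npz');c,R=z['c'],z['R']
def P(f,pts,zz): print(f,np.round((crop2w('top',pts,(325,190),zz)[:,:2]-c)@R,4).tolist())
P('rib +x ends z27 (expect .045)',[(280,82),(282,124),(303,335),(305,380)],.027)
P('rib sides y (65+-10)',[(450,68),(455,120),(500,322),(502,368)],.027)
P('green face z60 (expect -.105)',[(586,40),(590,70),(612,300),(616,325)],.060)
P('green back z60',[(651,33),(679,292)],.060)
P('rail ends z.03 (x -.04)',[(477,305),(455,120)],.03)
im=cv2.imread('pics/t0.png');big=cv2.resize(im[190:285,325:470],None,fx=5,fy=5,interpolation=cv2.INTER_CUBIC)
print(big[105,265:300:2].sum(1)); print(big[358,290:325:2].sum(1))
E
```

```text
rib +x ends z27 (expect .045) [[0.0345, -0.0769], [0.0354, -0.0552], [0.0347, 0.0526], [0.0358, 0.0752]]
rib sides y (65+-10) [[-0.0522, -0.0784], [-0.052, -0.0513], [-0.0639, 0.0528], [-0.0625, 0.0759]]
green face z60 (expect -.105) [[-0.1144, -0.0803], [-0.1147, -0.065], [-0.1127, 0.0504], [-0.1133, 0.0628]]
green back z60 [[-0.1471, -0.0817], [-0.1459, 0.0487]]
rail ends z.03 (x -.04) [[-0.0528, 0.044], [-0.0514, -0.0507]]
[427 425 419 421 445 474 531 606 671 727 739 740 744 741 741 741 741 741]
[417 412 395 387 416 462 536 622 689 741 746 741 743 741 741 741 741 741]
```

Every feature with a stated cradle x (ribs, green faces, rail ends) comes out about 10 mm short. So the origin sits 10 mm off the plate centre, the jaw started at 0.072, and the stop I hit is the fully open end. I'll correct the frame, push back to the stop upright, and release.

{"method": "jog_arm", "body": {
  "series": [0.005,0,0,-0.003,0.04,0,0,0,0,0,0,0.04,0,0,0,0,0,0,0.03,0,0,0,0,0,0,0.03,0,0]
}}

```text
time_s: 5.13
ee_pos: [0.5187, -0.1036, 0.061]
tool_rot: [2.136, 2.292, -0.011]
wrist_force: [-1.0, -7.3, -5.4]
gripper_width: 0.0268
```

```bash
python3 - <<'E'
from h import *
z=np.load('cradle.npz');c,R=z['c'],z['R']; c=c+R@np.array([-.010,0]); np.savez('cradle.npz',c=c,R=R,yaw=z['yaw'])
s=readout.get_obs();print('tcp in cradle',(s['ee_pos'][:2]-c)@R)
print('bed',R@np.array([-.04,0])+c,'snugcentre',R@np.array([-.08,0])+c)
goto((.5187,-.104,.0609),4.4)
E
```

```text
tcp in cradle [0.10767648 0.00409123]
bed [ 0.53419988 -0.25052302] snugcentre [ 0.5372986  -0.29040282]
t 5.1333 turn [0.0017 0.0002 0.0011] shift [ 0.    -0.004 -0.001] yang 4.02 F [-1.  -7.3 -5.4] w 0.02681350037516505 j [ 0.27 -0.19]
```

At the stop (TCP at cradle x 0.1077 against 0.1085 expected). Releasing and rising.

{"method": "jog_arm", "body": {
  "series": [0,0,0,0,0,0,1,0,0,0,0,0,0,1,0,0,0,0,0,0,1,0,0,0,0,0,0,1]
}}

```text
time_s: 5.47
ee_pos: [0.5264, -0.1029, 0.0629]
tool_rot: [2.133, 2.281, 0.002]
wrist_force: [-0.1, 0.4, -0.3]
gripper_width: 0.0741
```

{"method": "jog_arm", "body": {
  "series": [0,0,0,0,0,0.2,1,0,0,0,0,0,0.35,1,0,0,0,0,0,0.35,1,0,0,0,0,0,0.3,1,0,0,0,0,0,0,1]
}}

```text
time_s: 5.88
ee_pos: [0.5206, -0.1001, 0.1855]
tool_rot: [2.14, 2.289, -0.012]
wrist_force: [0.9, 0.2, -0.1]
gripper_width: 0.0853
```

```bash
python3 -c "
from h import *
goto((.4785,.2374,.17),91.6)"
```

```text
t 5.8833 turn [0.0013 0.0015 0.2438] shift [-0.421  3.375 -0.155] yang 3.84 F [ 0.9  0.2 -0.1] w 0.0852974547223961 j [ 0.37 -0.09]
```

{"method": "jog_arm", "body": {
  "series": [0,0,0.019,-0.04,0.3,0,1,0,0,0.019,-0.04,0.3,0,1,0,0,0.019,-0.04,0.3,0,1,0,0,0.019,-0.04,0.3,0,1,0,0,0.019,-0.04,0.3,0,1]
}}

```text
time_s: 6.3
ee_pos: [0.4983, 0.0453, 0.1877]
tool_rot: [1.361, 2.812, -0.014]
wrist_force: [1.1, -0.2, 0.5]
gripper_width: 0.0853
```

{"method": "jog_arm", "body": {
  "series": [0,0,0.019,-0.04,0.3,0,1,0,0,0.019,-0.04,0.3,0,1,0,0,0.019,-0.04,0.3,0,1,0,0,0.019,-0.04,0.25,0,1,0,0,0.019,-0.04,0.2,0,1]
}}

```text
time_s: 6.72
ee_pos: [0.4711, 0.1876, 0.1861]
tool_rot: [0.428, 3.097, -0.013]
wrist_force: [0.4, 0.5, -0.2]
gripper_width: 0.0852
```

```bash
python3 -c "
from h import *
goto((.4785,.2374,.14),91.6)"
```

```text
t 6.7167 turn [0.0013 0.0025 0.0481] shift [ 0.074  0.498 -0.461] yang 74.27 F [ 0.4  0.5 -0.2] w 0.08524732636112348 j [0.05 0.33]
```

{"method": "jog_arm", "body": {
  "series": [0,0.001,0.016,0.02,0.2,-0.1,1,0,0,0.016,0.02,0.16,-0.1,1,0,0,0.014,0.02,0.06,-0.05,1,0,0,0,0,0,0,1,0,0,0,0,0,0,1]
}}

```text
time_s: 7.13
ee_pos: [0.4706, 0.2376, 0.159]
tool_rot: [-0.065, 3.136, -0.011]
wrist_force: [0.1, 0.7, 0.1]
gripper_width: 0.0851
```

```bash
python3 -c "
from h import *
goto((.4785,.2374,.14),91.6)"
```

```text
t 7.1333 turn [ 0.0011  0.0008 -0.0021] shift [ 0.079 -0.002 -0.19 ] yang 92.36 F [0.1 0.7 0.1] w 0.08506078627313755 j [-0.01  0.48]
```

{"method": "jog_arm", "body": {
  "series": [0.001,0.001,-0.002,0.08,0,-0.3,1,0,0,0,0,0,-0.25,1,0,0,0,0,0,0,1,0,0,0,0,0,0,1]
}}

```text
time_s: 7.47
ee_pos: [0.4788, 0.2345, 0.1038]
tool_rot: [-0.027, 3.141, -0.006]
wrist_force: [0.5, 0.0, -0.1]
gripper_width: 0.0855
```

```bash
python3 -c "
from h import *
goto((.479,.238,.022),91.6)"
```

```text
t 7.4667 turn [0.0006 0.     0.0018] shift [ 0.002  0.035 -0.818] yang 90.97 F [ 0.5  0.  -0.1] w 0.08546186501948212 j [-0.07  0.39]
```

{"method": "jog_arm", "body": {
  "series": [0.0006,0,0.002,0,0.035,-0.1,1,0,0,0,0,0,0,1,0,0,0,0,0,0,1]
}}

```text
time_s: 7.72
ee_pos: [0.4795, 0.2371, 0.0955]
tool_rot: [-0.042, 3.139, -0.001]
wrist_force: [0.3, 0.1, 0.4]
gripper_width: 0.0856
```

```bash
python3 - <<'E'
from h import *
goto((.479,.238,.022),91.6)
b=snap('side','s3.png')
cv2.imwrite('pics/c5.png',cv2.resize(b[225:375,240:390],None,fx=4,fy=4,interpolation=cv2.INTER_CUBIC))
E
```

```text
t 7.7167 turn [0.0001 0.0004 0.0002] shift [-0.005  0.009 -0.735] yang 91.54 F [0.3 0.1 0.4] w 0.0856080826736642 j [-0.08  0.38]
```

View pics/c5.png

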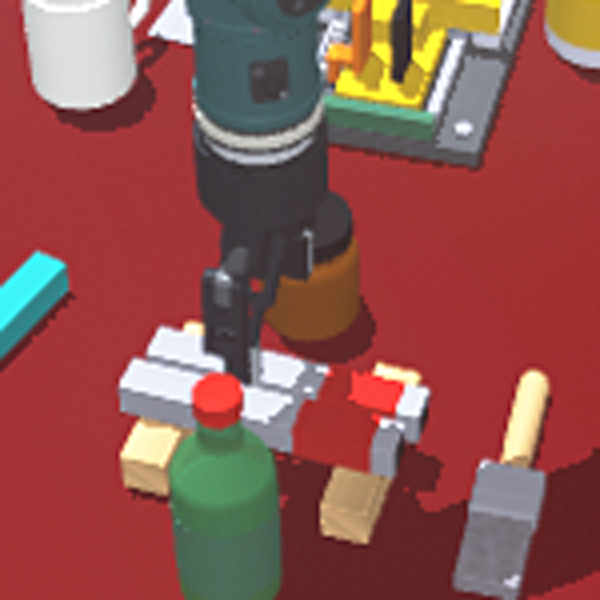

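The side view shows the fingers straddling both bare tubes near mid-length, with the jaw close up to its end stop. Descending.

{"method": "jog_arm", "body": {
  "series": [0,0,0,0,0.009,-0.2,1,0,0,0,0,0,-0.2,1,0,0,0,0,0,-0.2,1,0,0,0,0,0,-0.07,1,0,0,0,0,0,0,1]
}}

```text
time_s: 8.18
ee_pos: [0.4833, 0.2404, 0.0315]
tool_rot: [-0.039, 3.128, 0.008]
wrist_force: [0.3, 0.8, 0.3]
gripper_width: 0.0852
```

```bash
python3 -c "
from h import *
goto((.479,.238,.022),91.6)"
```

```text
t 8.1833 turn [-0.0008  0.0021  0.0005] shift [-0.043 -0.024 -0.095] yang 91.42 F [0.3 0.8 0.3] w 0.08521722840073892 j [-0.17  0.26]
```

{"method": "jog_arm", "body": {
  "series": [-0.0008,0.002,0.0005,-0.04,-0.02,-0.09,1,0,0,0,0,0,0,1,0,0,0,0,0,0,1],
  "squeeze": 60
}}

```text
time_s: 8.43
ee_pos: [0.4801, 0.2392, 0.0238]
tool_rot: [-0.044, 3.14, 0.002]
wrist_force: [-0.0, 0.1, 0.2]
gripper_width: 0.0854
```

```bash
python3 -c "
from h import *
goto((.479,.238,.022),91.6)"
```

```text
t 8.4333 turn [-0.0002  0.0003 -0.    ] shift [-0.011 -0.012 -0.018] yang 91.61 F [-0.   0.1  0.2] w 0.08544587367149843 j [-0.17  0.26]
```

{"method": "jog_arm", "body": {
  "series": [0,0,0,-0.01,-0.01,-0.015,0.8,0,0,0,0,0,0,0.7,0,0,0,0,0,0,0.6,0,0,0,0,0,0,0.5,0,0,0,0,0,0,0.4],
  "squeeze": 70
}}

```text
time_s: 8.85
ee_pos: [0.4798, 0.2381, 0.0243]
tool_rot: [-0.043, 3.137, 0.003]
wrist_force: [-0.2, 0.4, -5.5]
gripper_width: 0.049
```

{"method": "jog_arm", "body": {
  "series": [0,0,0,0,0,0,0,0,0,0,0,0,0,0,0,0,0,0,0,0,0,0,0,0,0,0,0,0]
}}

```text
time_s: 9.18
ee_pos: [0.4797, 0.238, 0.0242]
tool_rot: [-0.043, 3.137, 0.004]
wrist_force: [0.3, 0.1, -0.2]
gripper_width: 0.0494
```

```bash
python3 -c "
from h import *
goto((.479,.238,.022),91.6)"
```

```text
t 9.1833 turn [-0.0004  0.0006  0.0001] shift [-0.007 -0.    -0.022] yang 91.56 F [ 0.3  0.1 -0.2] w 0.049409876621022544 j [-0.17  0.25]
```

Width is 49.4 mm, so both tubes are held together. Lifting.

{"method": "jog_arm", "body": {
  "series": [0,0,0,0,0,0.08,0,0,0,0,0,0,0.15,0,0,0,0,0,0,0.2,0,0,0,0,0,0,0.3,0,0,0,0,0,0,0.3,0]
}}

```text
time_s: 9.6
ee_pos: [0.4725, 0.2324, 0.1238]
tool_rot: [0.045, -3.127, 0.014]
wrist_force: [1.1, 0.1, -5.0]
gripper_width: 0.0487
```

{"method": "jog_arm", "body": {
  "series": [0,0,0,0,0,0.25,0,0,0,0,0,0,0.1,0,0,0,0,0,0,0,0]
}}

```text
time_s: 9.85
ee_pos: [0.4728, 0.2325, 0.1647]
tool_rot: [0.044, -3.131, 0.01]
wrist_force: [1.1, 0.3, -6.1]
gripper_width: 0.0488
```

```bash
python3 -c "
from h import *
goto((.5342,-.2505,.16),94.4)"
```

```text
t 9.85 turn [ 0.0011 -0.0016  0.0077] shift [ 0.614 -4.83  -0.047] yang 91.63 F [ 1.1  0.3 -6.1] w 0.048834369668396486 j [0.01 0.5 ]
```

{"method": "jog_arm", "body": {
  "series": [0,0,0.0004,0.02,-0.15,0,0,0,0,0.0004,0.03,-0.25,0,0,0,0,0.0004,0.03,-0.25,0,0,0,0,0.0004,0.03,-0.25,0,0,0,0,0.0004,0.03,-0.25,0,0]
}}

```text
time_s: 10.27
ee_pos: [0.4827, 0.1208, 0.1616]
tool_rot: [0.087, -3.126, -0.0]
wrist_force: [-0.2, 0.1, -5.2]
gripper_width: 0.049
```

{"method": "jog_arm", "body": {
  "series": [0,0,0.0004,0.03,-0.25,0,0,0,0,0.0004,0.03,-0.25,0,0,0,0,0.0004,0.03,-0.25,0,0,0,0,0.0004,0.03,-0.25,0,0,0,0,0.0004,0.03,-0.25,0,0]
}}

```text
time_s: 10.68
ee_pos: [0.4908, -0.0127, 0.1536]
tool_rot: [0.111, -3.111, 0.002]
wrist_force: [0.4, -0.5, -5.7]
gripper_width: 0.0489
```

```bash
python3 -c "
from h import *
goto((.5342,-.2505,.16),94.4)"
```

```text
t 10.6833 turn [ 0.0004 -0.0046  0.0009] shift [ 0.434 -2.378  0.064] yang 94.08 F [ 0.4 -0.5 -5.7] w 0.04894259473950697 j [0.51 0.98]
```

{"method": "jog_arm", "body": {
  "series": [0,-0.002,0,0.05,-0.25,0.04,0,0,-0.001,0,0.05,-0.25,0.03,0,0,-0.001,0,0.05,-0.25,0.03,0,0,0,0,0.05,-0.25,0.02,0,0,0,0,0.05,-0.25,0.02,0]
}}

```text
time_s: 11.1
ee_pos: [0.5073, -0.1453, 0.1588]
tool_rot: [0.112, -3.118, -0.0]
wrist_force: [-0.1, 1.1, -5.5]
gripper_width: 0.0489
```

{"method": "jog_arm", "body": {
  "series": [0,0,0,0.05,-0.25,0.02,0,0,0,0,0.05,-0.25,0.02,0,0,0,0,0.04,-0.2,0.01,0,0,0,0,0.03,-0.12,0,0,0,0,0,0,0,0,0]
}}

```text
time_s: 11.52
ee_pos: [0.5177, -0.2398, 0.1542]
tool_rot: [0.095, -3.104, -0.001]
wrist_force: [-0.4, -0.6, -5.2]
gripper_width: 0.0495
```

```bash
python3 -c "
from h import *
goto((.5342,-.2505,.12),94.4)"
```

```text
t 11.5167 turn [ 0.0001 -0.0058  0.0025] shift [ 0.165 -0.107 -0.342] yang 93.5 F [-0.4 -0.6 -5.2] w 0.04952607359032775 j [0.88 1.41]
```

{"method": "jog_arm", "body": {
  "series": [0,-0.0055,0.0025,0.16,-0.1,-0.1,0,0,0,0,0,0,-0.15,0,0,0,0,0,0,0,0,0,0,0,0,0,0,0]
}}

```text
time_s: 11.85
ee_pos: [0.5307, -0.2468, 0.1239]
tool_rot: [0.122, -3.131, -0.008]
wrist_force: [1.3, 0.9, -4.5]
gripper_width: 0.0491
```

```bash
python3 -c "
from h import *
goto((.5342,-.2505,.09),94.4)"
```

```text
t 11.85 turn [-0.0007 -0.0013 -0.0002] shift [ 0.035 -0.037 -0.339] yang 94.48 F [ 1.3  0.9 -4.5] w 0.04910393728771159 j [0.87 1.4 ]
```

{"method": "jog_arm", "body": {
  "series": [-0.0007,-0.001,0,0.035,-0.035,-0.2,0,0,0,0,0,0,-0.15,0,0,0,0,0,0,0,0,0,0,0,0,0,0,0]
}}

```text
time_s: 12.18
ee_pos: [0.5337, -0.2444, 0.0887]
tool_rot: [0.133, -3.135, -0.004]
wrist_force: [0.6, -0.3, -5.5]
gripper_width: 0.0491
```

```bash
python3 - <<'E'
from h import *
goto((.5342,-.2505,.0212),94.4)
b=snap('side','s4.png')
cv2.imwrite('pics/c6.png',cv2.resize(b[150:270,290:420],None,fx=5,fy=5,interpolation=cv2.INTER_CUBIC))
E
```

```text
t 12.1833 turn [-0.0004 -0.0007 -0.0013] shift [ 0.005 -0.061 -0.675] yang 94.86 F [ 0.6 -0.3 -5.5] w 0.049101927028069564 j [0.83 1.35]
```

View pics/c6.png

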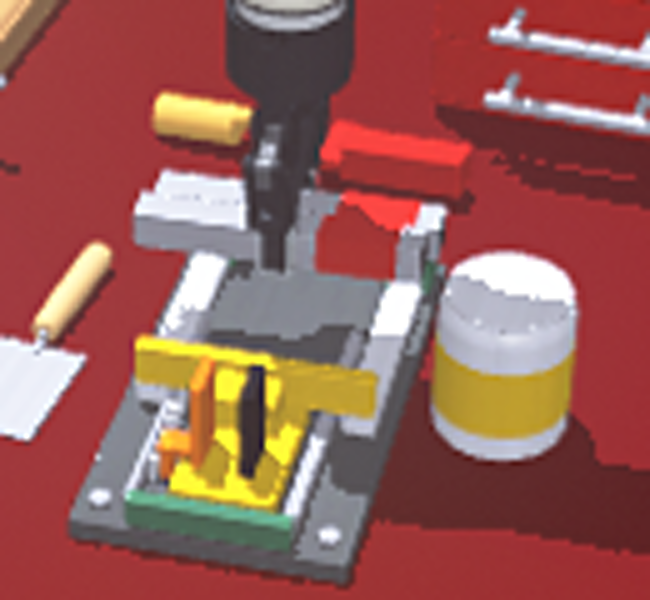

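Both tubes are level in the hand, the jaw is hard back against the green stop and the tab is out. I'll measure the tubes' lengthwise offset in the grasp from this picture's near-tube edges, (137,208)–(400,237) on top.

```bash
python3 - <<'E'
from h import *
z=np.load('cradle.npz');c,R=z['c'],z['R']
q=lambda u,v,zz:(onz('side',((u+.5)/5-.5+290,(v+.5)/5-.5+150),zz)[:2]-c)@R
tz=.0887+.006
for n,p in(('near top',[(137,209),(401,238)]),('far top far edge',[(162,172),(446,207)])):
    a,b=[q(u,v,tz+.025) for u,v in p]; print(n,a,b,'len',np.linalg.norm(a-b),'mid',(a+b)/2)
s=readout.get_obs();print('tcp cradle',(s['ee_pos'][:2]-c)@R)
E
```

```text
near top [-0.01125391 -0.08652805] [-0.02075157  0.0764778 ] len 0.1632823111659677 mid [-0.01600274 -0.00502513]
far top far edge [-0.05428868 -0.08254336] [-0.05982631  0.09644473] len 0.179073737100614 mid [-0.05705749  0.00695069]
tcp cradle [-0.03347616  0.00012002]
```

{"method": "jog_arm", "body": {
  "series": [0,0,-0.001,0.005,-0.06,-0.1,0,0,0,0,0,0,0,0,0,0,0,0,0,0,0]
}}

```text
time_s: 12.48
ee_pos: [0.5357, -0.2497, 0.0806]
tool_rot: [0.125, -3.139, -0.003]
wrist_force: [-0.0, 0.1, -5.4]
gripper_width: 0.0489
```

{"method": "jog_arm", "body": {
  "series": [0,0,0,0,0,-0.18,0,0,0,0,0,0,-0.18,0,0,0,0,0,0,-0.1,0,0,0,0,0,0,0,0]
}}

```text
time_s: 12.82
ee_pos: [0.5385, -0.2516, 0.036]
tool_rot: [-0.121, 3.134, -0.002]
wrist_force: [0.1, 0.5, -5.3]
gripper_width: 0.0491
```

```bash
python3 -c "
from h import *
goto((.536,-.2505,.0212),94.4)"
```

```text
t 12.8167 turn [ 0.0002  0.0009 -0.0001] shift [-0.025  0.011 -0.148] yang 94.43 F [ 0.1  0.5 -5.3] w 0.049062251101226126 j [0.78 1.28]
```

{"method": "jog_arm", "body": {
  "series": [0,0.001,0,-0.025,0.01,-0.06,0,0,0,0,0,0,-0.03,0,0,0,0,0,0,0,0]
}}

```text
time_s: 13.07
ee_pos: [0.5368, -0.2508, 0.0275]
tool_rot: [-0.121, 3.139, -0.002]
wrist_force: [-0.1, 0.4, -5.3]
gripper_width: 0.0487
```

{"method": "jog_arm", "body": {
  "series": [0,0,0,0,0,-0.03,0,0,0,0,0,0,-0.02,0,0,0,0,0,0,0,0]
}}

```text
time_s: 13.32
ee_pos: [0.5378, -0.251, 0.0233]
tool_rot: [-0.12, 3.137, -0.003]
wrist_force: [-0.5, -0.1, -5.7]
gripper_width: 0.0491
```

```bash
python3 -c "
from h import *
goto((.536,-.2505,.0212),94.4)"
```

```text
t 13.3167 turn [0.0003 0.0004 0.    ] shift [-0.018  0.005 -0.021] yang 94.4 F [-0.5 -0.1 -5.7] w 0.04910047527508078 j [0.77 1.26]
```

{"method": "jog_arm", "body": {
  "series": [0,0,0,-0.015,0,-0.02,0,0,0,0,0,0,-0.015,0]
}}

```text
time_s: 13.48
ee_pos: [0.5377, -0.251, 0.0222]
tool_rot: [-0.12, 3.135, -0.007]
wrist_force: [-6.6, 0.8, 15.4]
gripper_width: 0.0491
```

{"method": "jog_arm", "body": {
  "series": [0,0,0,0,0,-0.015,0,0,0,0,0,0,-0.015,0]
}}

```text
time_s: 13.65
ee_pos: [0.5377, -0.251, 0.0223]
tool_rot: [-0.12, 3.135, -0.011]
wrist_force: [-2.4, 0.2, 5.1]
gripper_width: 0.049
```

The tubes are down (wrist force reversed from −5.7 to +5 N at 0.0222). Opening gently.

{"method": "jog_arm", "body": {
  "series": [0,0,0,0,0,0.003,0.62,0,0,0,0,0,0,0.65,0,0,0,0,0,0,0.7]
}}

```text
time_s: 13.9
ee_pos: [0.5403, -0.2513, 0.0254]
tool_rot: [-0.121, 3.129, -0.015]
wrist_force: [-0.2, -0.4, -0.1]
gripper_width: 0.0598
```

{"method": "jog_arm", "body": {
  "series": [0,0,0,0,0,0,0.9,0,0,0,0,0,0,0.9]
}}

```text
time_s: 14.07
ee_pos: [0.5417, -0.2513, 0.0262]
tool_rot: [-0.121, 3.127, -0.016]
wrist_force: [0.6, -0.4, 0.1]
gripper_width: 0.0768
```

{"method": "jog_arm", "body": {
  "series": [0,0,0,0,0,0.08,0.9,0,0,0,0,0,0.15,0.9,0,0,0,0,0,0.25,0.9,0,0,0,0,0,0.3,0.9,0,0,0,0,0,0.3,0.9]
}}

```text
time_s: 14.48
ee_pos: [0.5368, -0.2497, 0.1328]
tool_rot: [0.124, -3.139, 0.006]
wrist_force: [0.4, -0.7, 0.0]
gripper_width: 0.0768
```

{"method": "jog_arm", "body": {
  "series": [0,0,0,0,0,0.3,1,0,0,0,0,0,0.1,1]
}}

```text
time_s: 14.65
ee_pos: [0.5386, -0.2494, 0.1788]
tool_rot: [-0.125, 3.134, -0.008]
wrist_force: [0.0, 0.0, 0.5]
gripper_width: 0.0857
```

```bash
python3 - <<'E'
from h import *
z=np.load('cradle.npz');c,R=z['c'],z['R']
p=R@np.array([.1085,.0045])+c; print(p)
goto((p[0],p[1],.15),4.4)
E
```

```text
[ 0.51820942 -0.1028179 ]
t 14.65 turn [-0.      0.0013  0.2495] shift [-0.204  1.466 -0.288] yang 94.57 F [0.  0.  0.5] w 0.08571025861128934 j [0.9  1.45]
```

{"method": "jog_arm", "body": {
  "series": [0,0,-0.019,-0.02,0.1,0,1,0,0,-0.019,-0.02,0.14,0,1,0,0,-0.019,-0.02,0.14,0,1,0,0,-0.019,-0.02,0.14,0,1,0,0,-0.019,-0.02,0.14,0,1]
}}

```text
time_s: 15.07
ee_pos: [0.5302, -0.1871, 0.1842]
tool_rot: [0.844, 3.014, -0.017]
wrist_force: [0.2, -0.1, -0.3]
gripper_width: 0.0854
```

{"method": "jog_arm", "body": {
  "series": [0,0,-0.019,-0.02,0.14,0,1,0,0,-0.019,-0.02,0.14,0,1,0,0,-0.019,-0.02,0.14,0,1,0,0,-0.019,-0.02,0.12,-0.03,1,0,0,-0.019,-0.02,0.1,-0.05,1]
}}

```text
time_s: 15.48
ee_pos: [0.5188, -0.1184, 0.1772]
tool_rot: [1.729, 2.613, -0.02]
wrist_force: [0.6, -0.1, 0.1]
gripper_width: 0.0851
```

{"method": "jog_arm", "body": {
  "series": [0,0,-0.019,0,0.1,-0.05,1,0,0,-0.019,0,0.05,-0.05,1,0,0,-0.015,0,0,0,1,0,0,0,0,0,0,1]
}}

```text
time_s: 15.82
ee_pos: [0.5167, -0.0978, 0.1664]
tool_rot: [2.157, 2.28, -0.022]
wrist_force: [0.2, -0.3, -0.6]
gripper_width: 0.0854
```

```bash
python3 - <<'E'
from h import *
goto((.5182,-.1030,.12),4.4)
b=snap('side','s5.png')
cv2.imwrite('pics/c7.png',cv2.resize(b[150:270,290:420],None,fx=5,fy=5,interpolation=cv2.INTER_CUBIC))
E
```

```text
t 15.8167 turn [ 0.002  -0.0012  0.0034] shift [ 0.015 -0.052 -0.464] yang 3.19 F [ 0.2 -0.3 -0.6] w 0.08544458401695669 j [ 0.37 -0.14]
```

View pics/c7.png

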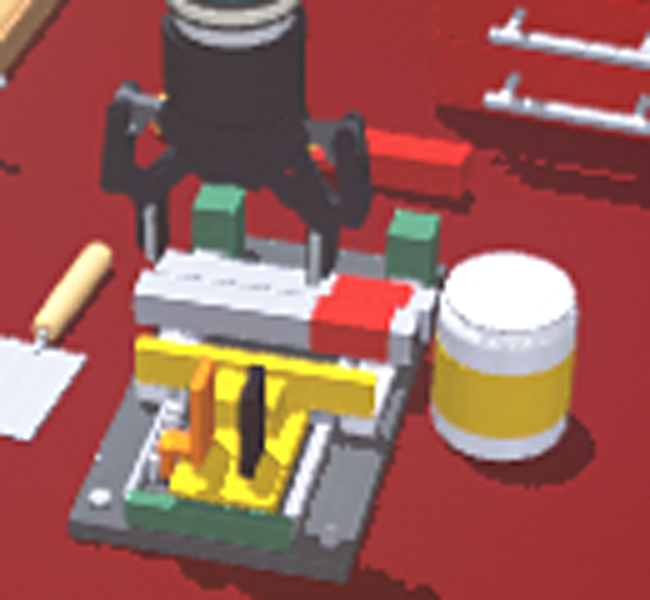

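The tubes lie side by side across both ribs between the jaws (near tube top edge (137,295)–(391,331)). The jaw is open with its tab out.

```bash
python3 - <<'E'
from h import *
z=np.load('cradle.npz');c,R=z['c'],z['R']
q=lambda u,v,zz:(onz('side',((u+.5)/5-.5+290,(v+.5)/5-.5+150),zz)[:2]-c)@R
for n,p in(('near top',[(137,295),(391,331)]),('near bottom',[(137,322),(390,360)]),('far top',[(160,251),(437,288)])):
    zz=.027 if 'bot' in n else .052
    a,b=[q(u,v,zz) for u,v in p]; print(n,a,b,'len',np.linalg.norm(a-b),'mid',(a+b)/2)
E
```

```text
near top [-0.01422476 -0.08885438] [-0.01690089  0.07394703] len 0.16282340028158204 mid [-0.01556283 -0.00745368]
near bottom [-0.01897443 -0.09075521] [-0.02005645  0.07368485] len 0.1644436174558945 mid [-0.01951544 -0.00853518]
far top [-0.06399233 -0.08762481] [-0.06826036  0.09276209] len 0.18043738626526704 mid [-0.06612634  0.00256864]
```

{"method": "jog_arm", "body": {
  "series": [0.002,-0.001,0.0034,0.015,-0.05,-0.2,1,0,0,0,0,0,-0.2,1,0,0,0,0,0,0,1,0,0,0,0,0,0,1]
}}

```text
time_s: 16.2
ee_pos: [0.5194, -0.1033, 0.1268]
tool_rot: [2.117, 2.32, 0.003]
wrist_force: [0.1, 0.8, -0.3]
gripper_width: 0.0855
```

```bash
python3 -c "
from h import *
goto((.5185,-.1034,.0595),4.4)"
```

```text
t 16.2 turn [-0.0001  0.0003 -0.0023] shift [-0.009 -0.001 -0.673] yang 5.23 F [ 0.1  0.8 -0.3] w 0.08547423235301616 j [ 0.37 -0.13]
```

The near tube's picked "end" was the red band's edge. From its other end its middle is at y ≈ +1 mm and the far tube's at +3 mm, so both are centred. Now gripping the tab again.

{"method": "jog_arm", "body": {
  "series": [0,0,-0.002,-0.009,0,-0.15,1,0,0,0,0,0,-0.15,1,0,0,0,0,0,-0.15,1,0,0,0,0,0,-0.12,1,0,0,0,0,0,0,1],
  "squeeze": 30
}}

```text
time_s: 16.62
ee_pos: [0.5222, -0.1048, 0.073]
tool_rot: [2.123, 2.305, 0.011]
wrist_force: [-0.3, 0.9, 0.4]
gripper_width: 0.0854
```

```bash
python3 -c "
from h import *
goto((.5185,-.1034,.0595),4.4)"
```

```text
t 16.6167 turn [ 0.      0.0017 -0.0008] shift [-0.037  0.014 -0.135] yang 4.69 F [-0.3  0.9  0.4] w 0.08537580302423088 j [ 0.32 -0.19]
```

{"method": "jog_arm", "body": {
  "series": [0,0.0015,-0.001,-0.035,0.012,-0.12,0.9,0,0,0,0,0,0,0.6,0,0,0,0,0,0,0.55]
}}

```text
time_s: 16.87
ee_pos: [0.5202, -0.1039, 0.0623]
tool_rot: [2.134, 2.302, 0.003]
wrist_force: [-0.2, -0.1, 1.0]
gripper_width: 0.0543
```

```bash
python3 -c "
from h import *
goto((.5185,-.1034,.0595),4.4)"
```

```text
t 16.8667 turn [0.0001 0.0006 0.0002] shift [-0.017  0.005 -0.028] yang 4.34 F [-0.2 -0.1  1. ] w 0.054317637260345566 j [ 0.31 -0.2 ]
```

{"method": "jog_arm", "body": {
  "series": [0,0,0,-0.015,0,-0.02,0.5,0,0,0,0,0,0,0,0,0,0,0,0,0,0,0,0,0,0,0,0,0]
}}

```text
time_s: 17.2
ee_pos: [0.5189, -0.1039, 0.063]
tool_rot: [2.129, 2.303, 0.004]
wrist_force: [3.0, 0.7, -12.3]
gripper_width: 0.0271
```

{"method": "jog_arm", "body": {
  "series": [0,0,0,0,0,0,0,0,0,0,0,0,0,0,0,0,0,0,0,0,0]
}}

```text
time_s: 17.45
ee_pos: [0.5189, -0.1039, 0.063]
tool_rot: [2.128, 2.303, 0.005]
wrist_force: [-0.2, 0.0, -1.9]
gripper_width: 0.0273
```

{"method": "jog_arm", "body": {
  "series": [0,0,0,0.003,-0.04,0,0,0,0,0,0.006,-0.08,0,0,0,0,0,0.006,-0.08,0,0]
}}

```text
time_s: 17.7
ee_pos: [0.5202, -0.1198, 0.063]
tool_rot: [2.126, 2.31, 0.01]
wrist_force: [-1.6, 2.2, -1.7]
gripper_width: 0.0276
```

```bash
python3 -c "
from h import *
z=np.load('cradle.npz');c,R=z['c'],z['R']
s=readout.get_obs();print((s['ee_pos'][:2]-c)@R)
p=R@np.array([.016,.0041])+c
goto((p[0],p[1],.061),4.4)"
```

```text
[0.09141317 0.00387317]
t 17.7 turn [-0.0005  0.001  -0.0009] shift [ 0.056 -0.752 -0.02 ] yang 4.73 F [-1.6  2.2 -1.7] w 0.02759748066932491 j [ 0.35 -0.17]
```

{"method": "jog_arm", "body": {
  "series": [-0.0005,0.001,-0.001,0.006,-0.08,0,0,0,0,0,0.006,-0.08,0,0,0,0,0,0.006,-0.08,0,0,0,0,0,0.006,-0.08,0,0]
}}

```text
time_s: 18.03
ee_pos: [0.5229, -0.1538, 0.063]
tool_rot: [-2.132, -2.306, -0.003]
wrist_force: [-2.8, 3.8, -1.8]
gripper_width: 0.0271
```

```bash
python3 -c "
from h import *
z=np.load('cradle.npz');c,R=z['c'],z['R']
s=readout.get_obs();print((s['ee_pos'][:2]-c)@R)
p=R@np.array([.016,.0041])+c
goto((p[0],p[1],.061),4.4)"
```

```text
[0.05734342 0.00381705]
t 18.0333 turn [-0.0003  0.0001 -0.0002] shift [ 0.029 -0.412 -0.02 ] yang 4.49 F [-2.8  3.8 -1.8] w 0.0270594321957266 j [ 0.42 -0.11]
```

{"method": "jog_arm", "body": {
  "series": [0,0,0,0.006,-0.07,0,0,0,0,0,0.006,-0.07,0,0,0,0,0,0.006,-0.07,0,0,0,0,0,0.006,-0.07,0,0]
}}

```text
time_s: 18.37
ee_pos: [0.5251, -0.1825, 0.063]
tool_rot: [-2.131, -2.304, -0.009]
wrist_force: [-1.7, 5.0, -2.1]
gripper_width: 0.0271
```

```bash
python3 -c "
from h import *
z=np.load('cradle.npz');c,R=z['c'],z['R']
s=readout.get_obs();print((s['ee_pos'][:2]-c)@R)
p=R@np.array([.016,.0041])+c
goto((p[0],p[1],.061),4.4)"
```

```text
[0.02855339 0.00377479]
t 18.3667 turn [-0.001   0.0002 -0.0002] shift [ 0.006 -0.125 -0.02 ] yang 4.48 F [-1.7  5.  -2.1] w 0.027138101383465188 j [ 0.48 -0.06]
```

{"method": "jog_arm", "body": {
  "series": [-0.001,0,0,0.003,-0.05,0,0,0,0,0,0.003,-0.05,0,0]
}}

```text
time_s: 18.53
ee_pos: [0.526, -0.1927, 0.063]
tool_rot: [2.134, 2.306, 0.005]
wrist_force: [-0.9, 7.7, -0.7]
gripper_width: 0.0271
```

{"method": "jog_arm", "body": {
  "series": [0,0,0,0.002,-0.04,0,0,0,0,0,0.002,-0.04,0,0]
}}

```text
time_s: 18.7
ee_pos: [0.5263, -0.1962, 0.063]
tool_rot: [-2.129, -2.303, -0.012]
wrist_force: [-3.2, 18.4, 2.6]
gripper_width: 0.0268
```

{"method": "jog_arm", "body": {
  "series": [0,0,0,0.002,-0.04,0,0,0,0,0,0.002,-0.04,0,0]
}}

```text
time_s: 18.87
ee_pos: [0.5262, -0.196, 0.0631]
tool_rot: [-2.12, -2.301, -0.022]
wrist_force: [-1.9, 11.3, 0.6]
gripper_width: 0.0273
```

```bash
python3 -c "
from h import *
z=np.load('cradle.npz');c,R=z['c'],z['R']
s=readout.get_obs();print((s['ee_pos'][:2]-c)@R)
p=R@np.array([.016,.0041])+c
goto((p[0],p[1],.061),4.4)"
```

```text
[0.01493327 0.00376295]
t 18.8667 turn [-0.003  -0.     -0.0008] shift [-0.004  0.01  -0.021] yang 4.69 F [-1.9 11.3  0.6] w 0.02729829936475733 j [ 0.52 -0.02]
```

The stop at jaw ≈ 0.006 under 11–18 N is exactly where the clamped tubes should stop it. Letting go, then rising and moving clear.

{"method": "jog_arm", "body": {
  "series": [0,0,0,0,-0.02,0,0.5,0,0,0,0,0,0,0.7,0,0,0,0,0,0,1,0,0,0,0,0,0,1]
}}

```text
time_s: 19.2
ee_pos: [0.5328, -0.202, 0.0647]
tool_rot: [-2.129, -2.307, -0.03]
wrist_force: [0.0, 0.4, 0.2]
gripper_width: 0.0739
```

{"method": "jog_arm", "body": {
  "series": [-0.003,0,0,0,0,0.1,1,0,0,0,0,0,0.25,1,0,0,0,0,0,0.35,1,0,0,0,0,0,0.35,1,0,0,0,0,0,0.35,1]
}}

```text
time_s: 19.62
ee_pos: [0.5222, -0.2062, 0.2038]
tool_rot: [-2.135, -2.298, 0.023]
wrist_force: [0.9, -0.0, 1.3]
gripper_width: 0.0851
```

{"method": "jog_arm", "body": {
  "series": [0,0,0,-0.05,-0.3,0.1,1,0,0,0,-0.1,-0.35,0.1,1,0,0,0,-0.1,-0.35,0.05,1,0,0,0,-0.1,-0.35,0,1,0,0,0,-0.1,-0.35,0,1]
}}

```text
time_s: 20.03
ee_pos: [0.4816, -0.3738, 0.2467]
tool_rot: [2.108, 2.308, -0.019]
wrist_force: [1.2, 0.6, 0.2]
gripper_width: 0.0854
```

```bash
python3 - <<'E'
from h import *
a=snap('top','t6.png');b=snap('side','s6.png')
A=cv2.resize(a[185:290,325:470],None,fx=3,fy=3,interpolation=cv2.INTER_CUBIC)
B=cv2.resize(b[150:255,290:410],None,fx=3,fy=3,interpolation=cv2.INTER_CUBIC)
cv2.imwrite('pics/c8.png',np.hstack([A,B])); st()
E
```

```text
{'time_s': 20.1333, 'ee_pos': [0.4779, -0.3814, 0.2458], 'tool_rot': [2.1226, 2.2934, -0.0272], 'wrist_force': [-0.1193, -0.6076, -0.2556], 'gripper_width': 0.0853, 'joint_pos': [0.8846, 0.4523, -0.406, 1.8572, 0.2555, 0.8685, 0.4281]}
```

View pics/c8.png

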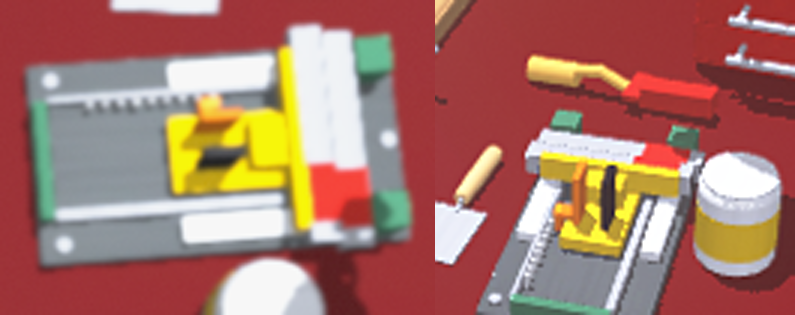

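The final view shows both tubes resting on the ribs against the green blocks, the yellow jaw up against them, the tab out and the gripper clear. One last numeric check of centring, jaw position and bystanders before handing in.

```bash
python3 - <<'E'
from h import *
z=np.load('cradle.npz');c,R=z['c'],z['R']
f=lambda pts,zz:np.round((crop2w('top',pts,(325,185),zz,3)[:,:2]-c)@R,4).tolist()
print('tube ends z52',f([(305,26),(315,242),(338,30),(354,240)],.052),'face z60',f([(291,50),(311,225)],.060))
a=cv2.imread('pics/t0.png').astype(int);b=cv2.imread('pics/t6.png').astype(int)
m=(np.abs(a-b).max(2)>60).astype(np.uint8)
n,l,s,k=cv2.connectedComponentsWithStats(m)
print([s[i].tolist() for i in range(1,n) if s[i,4]>12])
E
```

```text
tube ends z52 [[-0.069, -0.0958], [-0.0581, 0.085], [-0.0961, -0.0905], [-0.09, 0.0856]] face z60 [[-0.0535, -0.0742], [-0.0546, 0.072]]
[[489, 173, 108, 163, 10210], [386, 193, 64, 74, 2610], [492, 198, 5, 6, 22], [389, 202, 9, 22, 139], [207, 214, 25, 10, 173], [354, 219, 29, 34, 775], [207, 229, 25, 62, 1384], [387, 245, 5, 4, 16], [450, 251, 4, 9, 23], [429, 263, 10, 2, 19], [394, 270, 53, 77, 1332], [209, 291, 8, 4, 24], [221, 292, 9, 4, 35], [565, 330, 7, 5, 28], [540, 334, 6, 4, 19], [590, 337, 7, 6, 31], [518, 338, 122, 142, 8449], [618, 338, 6, 3, 13], [620, 344, 20, 10, 175], [462, 422, 10, 7, 22], [349, 424, 95, 31, 603], [532, 430, 9, 22, 43], [342, 453, 4, 4, 13], [571, 453, 32, 27, 510]]
```

```bash
python3 -c "
from h import *
print(robot.job_done()); st()"
```

```text
the job is handed in; nothing more can be done
None
the job is handed in; nothing more can be done
```

The job is done and handed in at about 20 s of the 67 s allowed; no verdict was reported. I squeezed the tab and slid the jaw back to its stop, then let go. I lifted both tubes in one 49 mm grasp and lowered them onto the ribs, releasing only after the wrist force showed they were down. Then I squeezed the tab again, slid the jaw up to the tubes and released.

**Last checks:**
- **Jaw:** its face measures about −0.054, so jaw ≈ 0.007, the snug notch. It stopped on the tubes under 11–18 N and the tab is out.
- **Tubes:** both lie on the ribs between the jaws. The top view puts their middles about 2.5 and 5 mm off centre towards −y. An earlier side view, taken before clamping, put them 1–3 mm the other way, so centring is known to about 5 mm.
- **Gripper:** open and clear, with no force reading.
- **Bench:** comparing the first and last top pictures showed changes only around the cradle, the battens where the tubes had been, and the arm with its shadow. In the last picture part of that arm and shadow fell across the tin, which still looked to be in its place.

**One disagreement:** I first assumed the cradle's origin was at the middle of its plate, which put the jaw at 0.059. The ribs, green blocks and rails all came out about 10 mm off in x. The jaw stopping after 28 mm agreed, so I corrected the frame (start 0.072) before placing the tubes.

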